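Bolt the tool case shut past its spring catch

ROBOT

A 7-joint arm with a two-finger parallel gripper is mounted at the origin on the work surface. World frame = base frame: x ahead of the robot, y to its left, z up, the work surface at z = 0. Lengths are in m, angles in rad, forces in N, time in s.
With the tool pointing down it reaches from about 0.425 to 0.925 m from the base axis. Payload 6.8 kg.
Tool frame: the origin (TCP) lies on the centre line of the jaws, within the pads' length; the fingertips stand manip.tcp_to_tips ahead of it and the grasp point (between the pads) lies 11 mm behind it (manip.tcp_to_tips is the distance from the TCP to the fingertips, in m); x points along the fingers, y is the direction in which the jaws open and shut, and the axes are right-handed (so a half turn about x gives the same grasp; the last joint's range is limited). The gripper opens to 88 mm and grips with 3 to 60 N. Pads are 20 mm wide; open, the fingers measure 115 mm over their backs; the gripper's body (75 mm by 178 mm) begins 61 mm behind the grasp point.
Start: joints at [-1.338, 0.477, 0.022, 1.555, -0.011, 1.109, -0.083], TCP at [0.226, 0.636, 0.231] pointing down, gripper open.
Joint ranges: [-2.96, 2.96], [-0.34, 2.1], [-1.41, 1.46], [0.24, 2.44], [-1.37, 4.51], [0.17, 1.92], [-2.96, 2.96]. Speed limits (rad/s): [2.39, 2.39, 3.14, 3.14, 3.14, 3.14, 3.14].

INTERFACE

Orientations are given as a rotation vector (axis times angle).
In Python, from plant import status, viewer, hand_in, manip gives the robot as it stands. The module is installed in compiled form; this text tells all that it offers.
- The arm moves only by the shell command python3 -m pendant 'ROWS'. ROWS is JSON, a list that holds one entry, the list of rows, each a list of 5 numbers: the shift along the tool's x, y, z as a fraction of full scale, then the turn about the tool's x as a fraction of full scale, then the gripper command: -1 is shut, 1 is fully open, values between are in proportion. A call has 1 to 20 rows; each row shifts and turns the pose as measured when the row begins, along the tool's axes as they then stand; what a row does not reach is not made up. Full scale, the value 1, is 0.1 m for a shift and 90 degrees for a turn. A row lasts 1/12 s, in which the tool goes at most 41.7 mm and 7.16 degrees, less where a joint would pass 70% of its speed; a pose out of reach is approached as far as the arm can. A call with a number of a shift or a turn outside -1 to 1 is refused whole. A call with a gripper value outside its range is refused whole. The fingers move at their own pace and stop on an object; the grip force is fixed at half the most. Time passes only in rows, so rows that do not move let the fingers close. It gives the time, the measured TCP pose, the force and the opening at its end, in the units of the state.
- status.observe(): the state, without advancing time (a new reading comes with each control period).
- viewer.snapshot(name): name is "scene" or "side" or "wrist"; returns a dict with "pixels" (420x560x3 uint8, red, green, blue), "depth" (420x560 float32, m along the optical axis (not along the pixel's ray), 0 where there is no reading), "fov_y" (degrees; the focal length in pixels is half the picture's height over the tangent of half this angle, whatever the lens; pixels are square), "cx", "cy" (the principal point, pixels), "origin" and "rotation" of the camera in the world; the wrist camera has in their place "mount" (4x4, takes a point from camera to tool coordinates, whose origin is the TCP and whose axes are the tool frame's). Camera axes: x right, y down, z forward; pixel columns grow to the right and rows downward; lengths in m; the calibration is good to about 2 mm. A picture is of the moment at which its call begins: read the wrist's pose just before it.
- hand_in(): hands the job in, once; it reports no verdict.
The state is a dict: "t": time; "q": joint angles; "dq": joint speeds; "joint_efforts": joint torques, N m; "eef_pos": TCP position; "tcp_rot": TCP orientation; "ft_force": force on the tool from outside, world axes, zero at the start; "wrist_torque": the same for the moment, N m; "grip_width": finger opening in m.
Only numpy, scipy, OpenCV 4.12 (cv2) and the standard library are available. Lean on these libraries where they do the work, as an engineer would, in place of code of your own. Each camera call takes 0.05 s, during which the arm holds its last target.

TASK

Bolt the aluminium tool case shut: press the orange spring catch down with one fingertip and keep it held down while the other fingertip pushes the bolt's black thumb-piece towards the case's front edge until the bolt is fully home in its keeper. Then let the catch spring back up and move clear. Only touch and push, without forcing anything: pick nothing up and leave the chisel, tape measure and spirit level where they are.

Things in the scene. Friction and masses are not known exactly. Their poses are not given: they have to be found in the camera images.
- case: Aluminium tool case, fixed, 280 (x) x 340 (y) x 110 mm high, yaw within 0.5 rad. Origin: centre of its underside, z up. Its -x side is its front, with a handle and a 56 mm wide fixed top rail with the bolt's keeper. On the grey lid, centred on the origin, a dark base plate 170 (x) x 124 (y) mm, top 113 mm above the bench, carries the bolt, along x at y +34 mm, and the orange catch, at y -34 mm.
- bolt_travel (a joint): Steel bolt sliding along the case's -x (to the front), in m: 0 = drawn back, 0.044 = fully home in the keeper (end stop). Starts between 0 and 0.007. It stays where left and needs about 3 N. With the catch up, the catch's tooth stops it at 0.009; with the catch down it slides; past 0.040 the released catch springs up behind its lug and locks it.
- catch_travel (a joint): Spring catch, moves straight down, in m: 0 = up, 0.010 = fully down (end stop, so press no further). The bolt is free to slide while this is above 0.005 (aim for about 0.0075). The spring needs 2 N to start and 6 N fully down.
- catch: The catch: an orange plastic plate to press, flat, 105 (along the case's x) x 26 (case's y) x 4 mm. Pressing anywhere on it works and a fingertip may slide along it; it moves only up and down. The axes are those of the case; use pad_top for its position.
- pad_top (a point): Centre of the catch plate's upper face: 22.5 mm behind (+x) the case's origin, at y = -34 mm; 133 mm above the bench when up. The plate reaches 52 mm to either side of it along the case's x.
- bolt: The bolt, with a black upright thumb-piece on its rear end, 10 (case's x) x 30 (y) x 32 mm high, its foot 2 mm and top 34 mm above the base plate; for its position use thumb_rear. Behind it (+x) is only flat base plate, so a fingertip can come down there beside the pressed catch. The gap across y to the catch plate is 40 mm, 68 mm between centre lines.
- thumb_rear (a point): Middle of the top edge of the thumb-piece's rear (+x) face, the face to push towards the case's -x. At y = +34 mm in the case's frame, 147 mm above the bench; at x = 40 mm minus the bolt's travel.
- keeper (a point): Middle of the steel keeper (a low bridge) on the case's front rail that receives the bolt's nose, 121 mm above the bench, its top 22 mm above the rail.
- chisel: Loose wood chisel, 200 mm long, 22 mm thick, squared wooden handle 26 mm wide and steel blade, lying across the lid behind the bolt unit, roughly along the case's y, about 112 mm behind the case's middle. Leave it.
- tape: Loose yellow tape measure, 58 x 30 x 50 mm, standing on the lid about 125 mm to the +y side of its middle. Origin: centre of its underside. Leave it.
- level: Loose aluminium spirit level, 300 x 22 x 48 mm with black ends, standing on the bench beside the case on its -y side. Origin: centre of its underside. Leave it.

How it is judged:
By the outcome, as a careful person would: the job done as asked, in the order asked, and still so for the second after the job is handed in, with the robot touching nothing.
It also fails if it takes over 32 s, if anything falls off the work surface, if the arm or the gripper's body presses on something with over 40 N, if the wrist force passes 120 N, or if a joint passes its speed limit or range.

## Working session

There is one attempt and no reset: what is moved stays moved. The work goes in short steps, Python scripts to look and compute and a shell command to move; the robot and the scene stay as the last step left them, time stands still between calls to the robot, and variables do not carry over. Pictures are saved under pics/ and viewed, and the job is handed in when it is done.

```bash
mkdir -p pics; cat > h.py <<'E'
import numpy as np, cv2
from plant import status, viewer, manip
from scipy.spatial.transform import Rotation as R
def snap(n,fn):
    s=status.observe(); d=viewer.snapshot(n)
    d=dict(d)
    if 'mount' in d:
        T=np.eye(4);T[:3,:3]=R.from_rotvec(s['tcp_rot']).as_matrix();T[:3,3]=s['eef_pos']
        M=T@np.array(d['mount']); d['origin']=M[:3,3]; d['rotation']=M[:3,:3]
    np.savez('pics/'+fn+'.npz',**{k:v for k,v in d.items()})
    cv2.imwrite('pics/'+fn+'.png',d['pixels'][:,:,::-1]); return d
def load(fn): return dict(np.load('pics/'+fn+'.npz',allow_pickle=True))
def f(d): return 210/np.tan(np.radians(float(d['fov_y']))/2)
def ray(d,u,v):
    r=np.array([(u-d['cx'])/f(d),(v-d['cy'])/f(d),1.]); return d['rotation']@r
def atz(d,u,v,z):
    r=ray(d,u,v); o=np.array(d['origin']); return o+r*(z-o[2])/r[2]
def atd(d,u,v):
    return np.array(d['origin'])+ray(d,u,v)*d['depth'][int(round(v)),int(round(u))]
def proj(d,p):
    c=np.array(d['rotation']).T@(np.array(p)-d['origin']); return c[0]/c[2]*f(d)+d['cx'],c[1]/c[2]*f(d)+d['cy']
E
python3 - <<'E'
from h import *
s=status.observe(); print(s, manip.tcp_to_tips); print(R.from_rotvec(s['tcp_rot']).as_matrix().round(3))
for n in ['scene','side','wrist']:
    d=snap(n,n+'0'); print(n,d['origin'],d['fov_y'])
E
```

```text
{'t': 0.0, 'q': array([-1.33810228,  0.47782374,  0.02236697,  1.55642926, -0.01144377,
        1.10930248, -0.08310287]), 'dq': array([ 4.26082134e-04, -1.78169793e-04, -5.44783094e-04, -3.31165801e-04,
        3.03838070e-04,  7.17916679e-05, -6.35670769e-04]), 'joint_efforts': array([ 1.00205195e-04, -5.82856715e+01,  1.53509159e+00, -2.72597909e+01,
       -5.42644237e-02,  1.71803834e-02,  1.26703326e-04]), 'eef_pos': array([0.22545924, 0.63561585, 0.22967578]), 'tcp_rot': array([ 0.26596913,  1.55431688, -0.26885741]), 'ft_force': array([-0.23610483, -0.47418839, -0.177696  ]), 'wrist_torque': array([ 0.03630117, -0.01067094, -0.02446719]), 'grip_width': 0.08743878651036249} 0.008
[[-0.     0.334  0.942]
 [-0.002  0.942 -0.334]
 [-1.    -0.002  0.   ]]
scene [ 1.14052237 -0.06403024  0.7252321 ] 50.79682775614481
side [0.58722774 0.85502166 0.69703367] 48.36314269829217
wrist [0.14674647 0.66265428 0.38339124] 69.02964904246105
```

View pics/scene0.png

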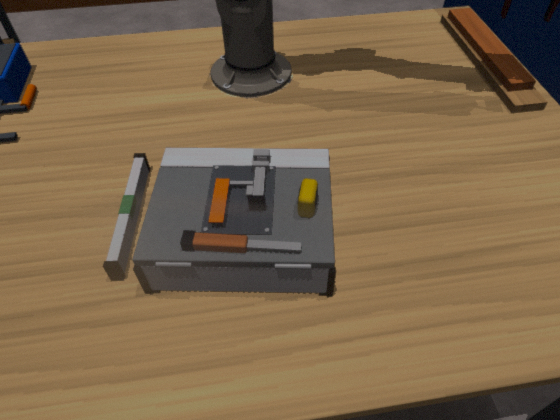

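View pics/side0.png

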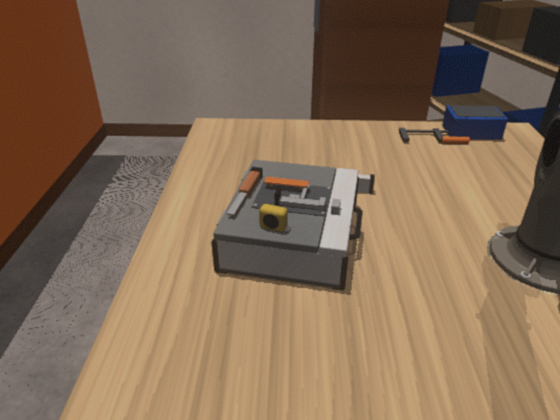

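View pics/wrist0.png

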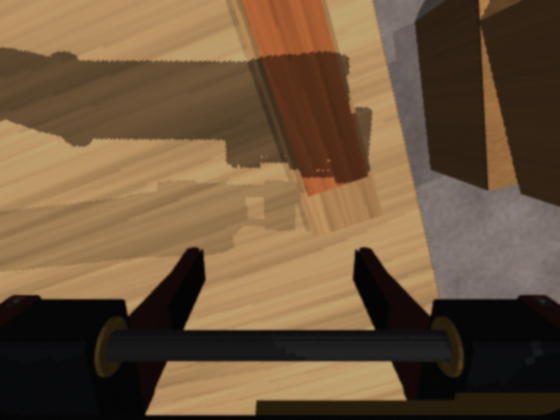

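The scene camera sees the whole case around (240,215), with the orange catch near (219,200), the bolt near (258,185), and the chisel, tape and level all visible. I'll enlarge it to measure.

```bash
python3 - <<'E'
from h import *
a=cv2.imread('pics/scene0.png'); c=a[140:300,100:345]
cv2.imwrite('pics/scene0c.png',cv2.resize(c,None,fx=3.2,fy=3.2,interpolation=cv2.INTER_CUBIC))
a=cv2.imread('pics/side0.png'); c=a[150:290,205:385]
cv2.imwrite('pics/side0c.png',cv2.resize(c,None,fx=4,fy=4,interpolation=cv2.INTER_CUBIC))
E
```

```text
(no output)
```

View pics/scene0c.png

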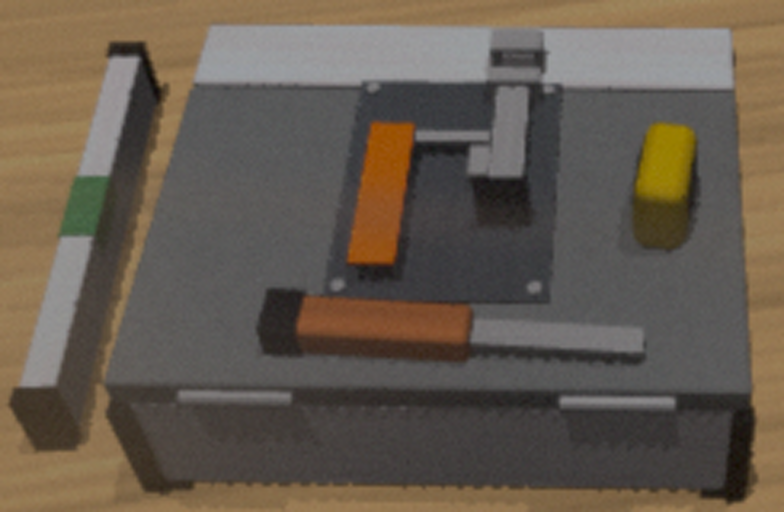

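View pics/side0c.png

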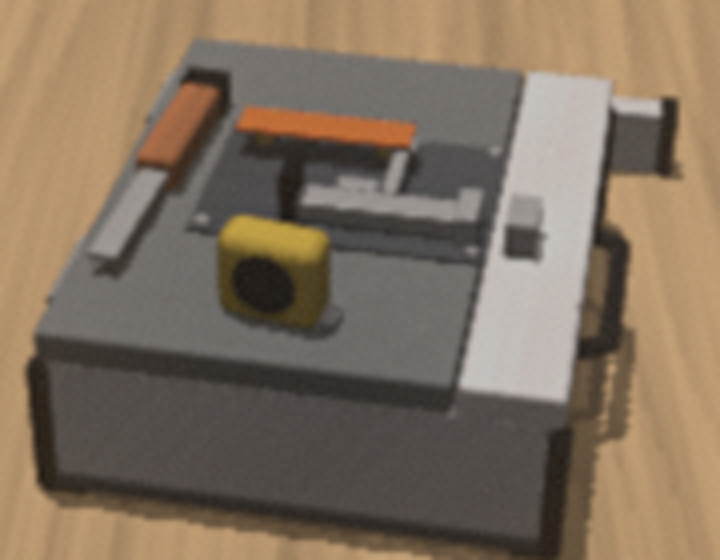

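```bash
python3 - <<'E'
from h import *
from scipy.optimize import least_squares
d=load('scene0'); e=load('side0')
S=lambda p:(p[0]/3.2+100,p[1]/3.2+140); Q=lambda p:(p[0]/4+205,p[1]/4+150)
pts=[ # cam, px, case xyz
(d,S((373,122)),(-.030,-.047,.133)),(d,S((414,123)),(-.030,-.021,.133)),(d,S((396,263)),(.075,-.021,.133)),(d,S((348,263)),(.075,-.047,.133)),
(d,S((210,26)),(-.14,-.17,.11)),(d,S((731,29)),(-.14,.17,.11)),(d,S((749,388)),(.14,.17,.11)),(d,S((107,385)),(.14,-.17,.11)),
(d,S((363,82)),(-.085,-.062,.113)),(d,S((561,87)),(-.085,.062,.113)),(d,S((549,300)),(.085,.062,.113)),
(e,Q((196,40)),(.14,-.17,.11)),(e,Q((611,78)),(-.14,-.17,.11)),(e,Q((569,402)),(-.14,.17,.11)),(e,Q((38,335)),(.14,.17,.11)),
(e,Q((244,107)),(.075,-.047,.133)),(e,Q((415,124)),(-.030,-.047,.133)),(e,Q((412,146)),(-.030,-.021,.133)),(e,Q((237,129)),(.075,-.021,.133))]
def pose(x,c): return np.array([x[0]+np.cos(x[2])*c[0]-np.sin(x[2])*c[1],x[1]+np.sin(x[2])*c[0]+np.cos(x[2])*c[1],c[2]])
for sel in ([d],[e],[d,e]):
  P=[p for p in pts if any(p[0] is s for s in sel)]
  def fun(x): return np.ravel([np.subtract(proj(c,pose(x,k)),uv) for c,uv,k in P])
  r=least_squares(fun,[.6,-.1,0],loss='soft_l1'); print(r.x, f(d)); print(fun(r.x).reshape(-1,2).round(1).tolist())
x=r.x
for n in [(.0225,-.034,.133),(.04,.034,.147)]: print(pose(x,n))
# thumb: top
for uv in [(475,179),(527,180),(527,190)]:
  p=atz(d,*S(uv),.147); print('thumb',uv,p, (R.from_euler('z',-x[2]).apply(p-[x[0],x[1],0])).round(4))
E
```

```text
Traceback (most recent call last):
  File "h.py", line 21, in proj
    c=np.array(d['rotation']).T@(np.array(p)-d['origin']); return c[0]/c[2]*f(d)+d['cx'],c[1]/c[2]*f(d)+d['cy']
                                                                  ~^^^
IndexError: invalid index to scalar variable.
```

```bash
python3 - <<'E'
from h import *
for n in ['scene0','side0','wrist0']:
  d=load(n); print({k:(v.shape if v.size>20 else v) for k,v in d.items()})
E
```

```text
{'pixels': (420, 560, 3), 'depth': (420, 560), 'fov_y': array(50.79682776), 'cx': array(287.36799063), 'cy': array(208.41794738), 'origin': array([ 1.14052237, -0.06403024,  0.7252321 ]), 'rotation': array([-1.93325471, -1.65160175,  0.61539844])}
{'pixels': (420, 560, 3), 'depth': (420, 560), 'fov_y': array(48.3631427), 'cx': array(282.32440351), 'cy': array(208.65910525), 'origin': array([0.58722774, 0.85502166, 0.69703367]), 'rotation': array([-0.03955346,  2.7643233 , -1.47739468])}
{'pixels': (420, 560, 3), 'depth': (420, 560), 'fov_y': array(69.02964904), 'cx': array(278.73492707), 'cy': array(212.1716342), 'mount': array([[ 4.54496892e-04, -3.03833195e-01,  9.52725135e-01,
        -1.53615357e-01],
       [ 9.99999531e-01, -6.76874479e-04, -6.92910882e-04,
        -1.14464736e-03],
       [ 8.55404657e-04,  9.52725003e-01,  3.03832744e-01,
        -8.31846674e-02],
       [ 0.00000000e+00,  0.00000000e+00,  0.00000000e+00,
         1.00000000e+00]]), 'origin': array([0.14674647, 0.66265428, 0.38339124]), 'rotation': array([[ 0.33505258,  0.89783002,  0.28572895],
       [ 0.94219717, -0.31860852, -0.10369721],
       [-0.0020668 ,  0.30395702, -0.9526835 ]])}
```

```bash
cat >> h.py <<'E'
_l=load
def load(fn):
    d=_l(fn)
    if d['rotation'].shape==(3,): d['rotation']=R.from_rotvec(d['rotation']).as_matrix()
    return d
E
cat > fit.py <<'E'
from h import *
from scipy.optimize import least_squares
d=load('scene0'); e=load('side0')
S=lambda p:(p[0]/3.2+100,p[1]/3.2+140); Q=lambda p:(p[0]/4+205,p[1]/4+150)
pts=[ # cam, px, case xyz
(d,S((373,122)),(-.030,-.047,.133)),(d,S((414,123)),(-.030,-.021,.133)),(d,S((396,263)),(.075,-.021,.133)),(d,S((348,263)),(.075,-.047,.133)),
(d,S((210,26)),(-.14,-.17,.11)),(d,S((731,29)),(-.14,.17,.11)),(d,S((749,388)),(.14,.17,.11)),(d,S((107,385)),(.14,-.17,.11)),
(d,S((363,82)),(-.085,-.062,.113)),(d,S((561,87)),(-.085,.062,.113)),(d,S((549,300)),(.085,.062,.113)),
(e,Q((196,40)),(.14,-.17,.11)),(e,Q((611,78)),(-.14,-.17,.11)),(e,Q((569,402)),(-.14,.17,.11)),(e,Q((38,335)),(.14,.17,.11)),
(e,Q((244,107)),(.075,-.047,.133)),(e,Q((415,124)),(-.030,-.047,.133)),(e,Q((412,146)),(-.030,-.021,.133)),(e,Q((237,129)),(.075,-.021,.133))]
def pose(x,c): return np.array([x[0]+np.cos(x[2])*c[0]-np.sin(x[2])*c[1],x[1]+np.sin(x[2])*c[0]+np.cos(x[2])*c[1],c[2]])
for sel in ([d],[e],[d,e]):
  P=[p for p in pts if any(p[0] is s for s in sel)]
  def fun(x): return np.ravel([np.subtract(proj(c,pose(x,k)),uv) for c,uv,k in P])
  r=least_squares(fun,[.6,-.1,0],loss='soft_l1'); print(r.x, f(d)); print(fun(r.x).reshape(-1,2).round(1).tolist())
x=r.x
for n in [(.0225,-.034,.133),(.04,.034,.147)]: print(pose(x,n))
for uv in [(475,179),(527,180),(527,190)]:
  p=atz(d,*S(uv),.147); print('thumb',uv,p, (R.from_euler('z',-x[2]).apply(p-[x[0],x[1],0])).round(4))
E
python3 fit.py
```

```text
[ 0.5850792  -0.07029892 -0.17140287] 442.2905719542328
[[-0.6, -0.0], [0.5, -0.2], [-0.1, -0.0], [-0.2, -0.2], [-0.8, -0.7], [0.5, -0.7], [2.2, 1.4], [-1.8, 0.2], [-0.3, -0.4], [0.3, -1.5], [0.6, 0.5]]
[ 0.58143671 -0.0678633  -0.16803542] 442.2905719542328
[[-1.0, -0.8], [0.4, -0.0], [0.6, 0.2], [-1.2, 0.1], [0.4, -0.2], [0.7, 0.0], [-0.2, 0.1], [-0.2, -0.3]]
[ 0.58344281 -0.06991148 -0.16938247] 442.2905719542328
[[-0.4, -0.6], [0.6, -0.9], [0.1, -0.8], [0.1, -0.9], [-0.8, -1.2], [0.3, -1.3], [2.4, 0.4], [-1.3, -0.5], [-0.2, -0.9], [0.3, -2.2], [0.8, -0.3], [-1.6, -1.2], [-0.4, -0.4], [-0.6, -0.5], [-2.1, -0.6], [-0.3, -0.6], [-0.1, -0.4], [-1.0, -0.4], [-1.0, -0.8]]
[ 0.59988931 -0.10721781  0.133     ]
[ 0.62860188 -0.043141    0.147     ]
thumb (475, 179) [ 0.61466536 -0.05610574  0.147     ] [0.0284 0.0189 0.147 ]
thumb (527, 180) [ 0.61998073 -0.02795223  0.147     ] [0.0289 0.0475 0.147 ]
thumb (527, 190) [ 0.627271   -0.02883747  0.147     ] [0.0363 0.0479 0.147 ]
```

The fit puts the case at (0.584, -0.069) with yaw -0.17. Residuals are about 1 px and the two cameras agree within 4 mm. The bolt is drawn back nearly all the way. I'll move above it with the jaws along case y and the fingers about 68 mm apart.

```bash
python3 -m pendant '[[[0,-0.3,0.25,-0.054,0.24],[0,-0.3,0.25,-0.054,0.24],[0,-0.3,0.25,0,0.24],[0,-0.3,0.25,0,0.24],[0,-0.3,0.25,0,0.24],[0,-0.3,0.25,0,0.24],[0,-0.3,0.25,0,0.24],[0,-0.3,0.25,0,0.24],[0,-0.3,0.25,0,0.24],[0,-0.3,0.25,0,0.24],[0,-0.3,0.25,0,0.24],[0,-0.3,0.25,0,0.24],[0,-0.3,0.25,0,0.24],[0,-0.3,0.25,0,0.24],[0,-0.3,0.25,0,0.24],[0,-0.3,0.25,0,0.24]]]'
cat > go.py <<'E'
# remaining move in tool axes to a case-frame target (x,y) and tip height
import sys; from h import *
C=np.array([0.5842,-0.0695]); yaw=-0.170
def rel():
    s=status.observe(); M=R.from_rotvec(s['tcp_rot']).as_matrix(); return s,M
if __name__=='__main__':
    a=[float(v) for v in sys.argv[1:4]]
    if len(sys.argv)>4: C=np.array([float(sys.argv[4]),float(sys.argv[5])]); yaw=float(sys.argv[6])
    s,M=rel(); c,sn=np.cos(yaw),np.sin(yaw)
    t=np.array([C[0]+c*a[0]-sn*a[1],C[1]+sn*a[0]+c*a[1],a[2]+manip.tcp_to_tips])
    dd=M.T@(t-s['eef_pos']); rz=np.arctan2(M[1,2],M[0,2])
    p=s['eef_pos'][:2]-C
    print('t',s['t'],'shift/0.1',(dd/.1).round(3),'turn',round((rz-yaw)/(np.pi/2),4),'tilt',M[2].round(4),'case xy',[round(c*p[0]+sn*p[1],4),round(-sn*p[0]+c*p[1],4)],'tipz',round(s['eef_pos'][2]-manip.tcp_to_tips,4),'F',s['ft_force'].round(2),'w',s['grip_width'])
E
python3 go.py 0.062 0 0.19
```

```text
t: 1.48
eef_pos: [0.5392, 0.0772, 0.2248]
tcp_rot: [0.112, 1.574, -0.113]
ft_force: [0.7, -0.0, -0.3]
grip_width: 0.0543
t 1.4833 shift/0.1 [ 0.261 -1.405  1.276] turn 0.0174 tilt [-1.     -0.001  -0.0062] case xy [np.float64(-0.0692), np.float64(0.137)] tipz 0.2168 F [ 0.66 -0.02 -0.29] w 0.05426048465060292
```

```bash
python3 -m pendant '[[[0,-0.29,0.26,0.017,0.24],[0,-0.29,0.26,0,0.24],[0,-0.29,0.26,0,0.24],[0,-0.29,0.26,0,0.24],[0,-0.24,0.22,0,0.24],[0,0,0,0,0.24],[0,0,0,0,0.24]]]'
python3 go.py 0.062 0 0.16
python3 - <<'E'
from h import *
snap('wrist','wrist1'); snap('scene','scene1'); 
a=cv2.imread('pics/scene1.png'); c=a[110:300,100:345]
cv2.imwrite('pics/scene1c.png',cv2.resize(c,None,fx=3,fy=3,interpolation=cv2.INTER_CUBIC))
E
```

```text
t: 2.07
eef_pos: [0.6451, -0.1015, 0.2226]
tcp_rot: [0.138, 1.572, -0.148]
ft_force: [-0.4, 0.3, -0.4]
grip_width: 0.0544
t 2.0667 shift/0.1 [ 0.545  0.215 -0.034] turn -0.0076 tilt [-1.     -0.0065 -0.0058] case xy [np.float64(0.0654), np.float64(-0.0212)] tipz 0.2146 F [-0.37  0.25 -0.36] w 0.05440042957668053
```

View pics/wrist1.png

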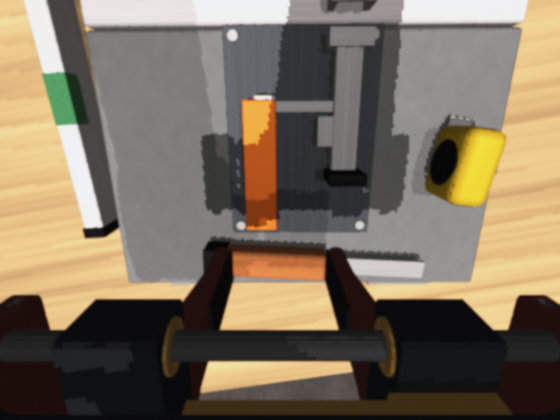

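View pics/scene1c.png

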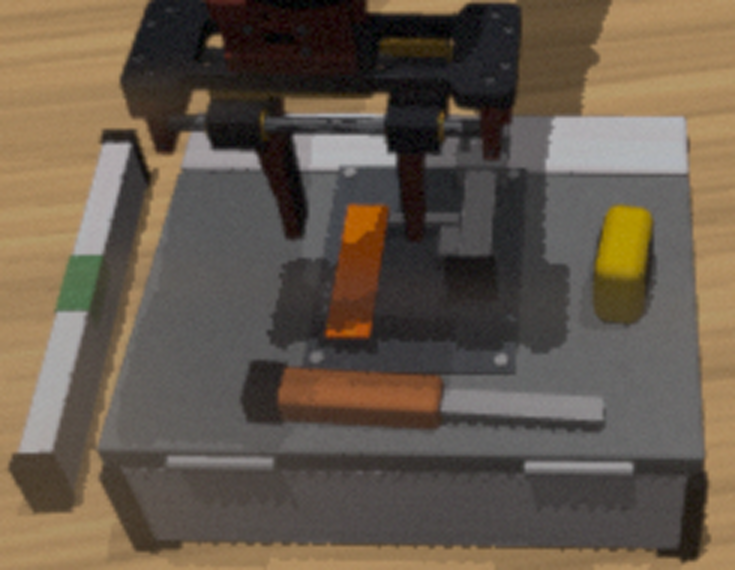

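The wrist view shows the catch from (242,99) to (277,230) and the black thumb-piece around (346,178). Next I'll check the case pose and finger alignment from this picture.

```bash
python3 - <<'E'
from h import *
from scipy.optimize import least_squares
a=cv2.imread('pics/wrist1.png'); c=a[80:290,200:400]
cv2.imwrite('pics/wrist1c.png',cv2.resize(c,None,fx=2.8,fy=2.8,interpolation=cv2.INTER_CUBIC))
w=load('wrist1')
C=[.5842,-.0695];yaw=-.17
g=lambda p:np.array([C[0]+np.cos(yaw)*p[0]-np.sin(yaw)*p[1],C[1]+np.sin(yaw)*p[0]+np.cos(yaw)*p[1],p[2]])
for p in [(-.030,-.047,.133),(-.03,-.021,.133),(.075,-.021,.133),(.075,-.047,.133),(.04,.019,.147),(.04,.049,.147),(.085,.062,.113),(-.085,-.062,.113),(.085,-.062,.113)]: print(p,np.round(proj(w,g(p)),1))
E
```

```text
(-0.03, -0.047, 0.133) [245.4  99.1]
(-0.03, -0.021, 0.133) [280.1  98.6]
(0.075, -0.021, 0.133) [281.5 230. ]
(0.075, -0.047, 0.133) [251.  230.3]
(0.04, 0.019, 0.147) [332.9 193.4]
(0.04, 0.049, 0.147) [371.8 193. ]
(0.085, 0.062, 0.113) [371.7 231.6]
(-0.085, -0.062, 0.113) [225.3  23.7]
(0.085, -0.062, 0.113) [237.3 232.9]
```

View pics/wrist1c.png

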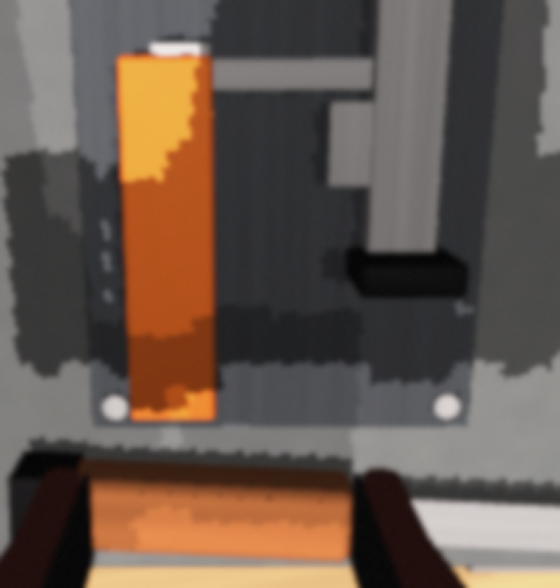

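The wrist view matches the fit within about 3 px sideways (roughly 2 mm). The thumb-piece's rear edge sits at row 186, so case x is about 0.034 and travel about 6 mm. I'll align and lower to just above the thumb-piece.

```bash
python3 -m pendant '[[[0,0.2,-0.04,-0.008,0.24],[0.27,0,0,0,0.24],[0.26,0,0,0,0.24],[0,0,0,0,0.24],[0,0,0,0,0.24]]]'
python3 go.py 0.060 -0.001 0.150
```

```text
t: 2.58
eef_pos: [0.6426, -0.07, 0.1704]
tcp_rot: [0.123, 1.572, -0.124]
ft_force: [0.3, -0.7, 1.0]
grip_width: 0.0545
t 2.5833 shift/0.1 [ 0.124 -0.105  0.022] turn 0.0082 tilt [-1.     -0.001  -0.0048] case xy [np.float64(0.0577), np.float64(0.0094)] tipz 0.1624 F [ 0.31 -0.67  1.02] w 0.05450493161213494
```

```bash
python3 -m pendant '[[[0,-0.10,0.02,0.008,0.24],[0.12,0,0,0,0.24],[0,0,0,0,0.24],[0,0,0,0,0.24],[0,0,0,0,0.24]]]'
python3 go.py 0.060 -0.001 0.137
python3 - <<'E'
from h import *
snap('wrist','wrist2'); snap('scene','scene2'); snap('side','side2')
a=cv2.imread('pics/scene2.png'); c=a[110:300,100:345]
b=cv2.imread('pics/side2.png')[130:290,205:385]
cv2.imwrite('pics/scene2c.png',cv2.resize(c,None,fx=3,fy=3,interpolation=cv2.INTER_CUBIC))
cv2.imwrite('pics/side2c.png',cv2.resize(b,None,fx=3.5,fy=3.5,interpolation=cv2.INTER_CUBIC))
E
```

```text
t: 3.0
eef_pos: [0.6443, -0.0794, 0.1618]
tcp_rot: [0.133, 1.567, -0.132]
ft_force: [-0.1, -0.5, 0.3]
grip_width: 0.0545
t 3.0 shift/0.1 [ 0.168 -0.014 -0.009] turn 0.0009 tilt [-1.e+00  5.e-04 -4.e-04] case xy [np.float64(0.0609), np.float64(0.0004)] tipz 0.1538 F [-0.06 -0.52  0.35] w 0.05451018411078308
```

View pics/wrist2.png

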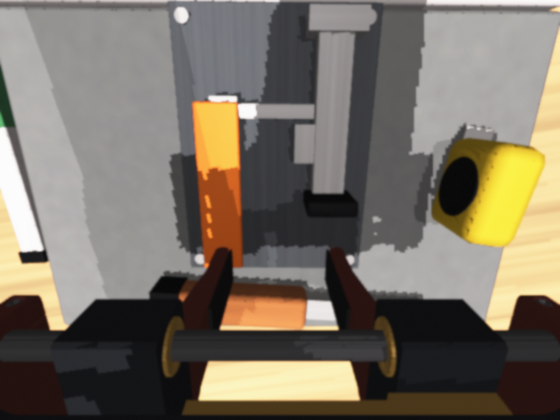

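View pics/scene2c.png

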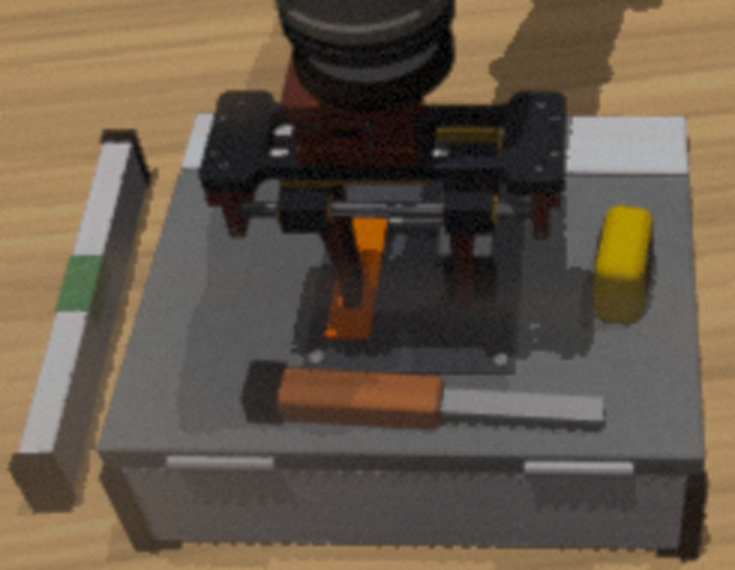

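View pics/side2c.png

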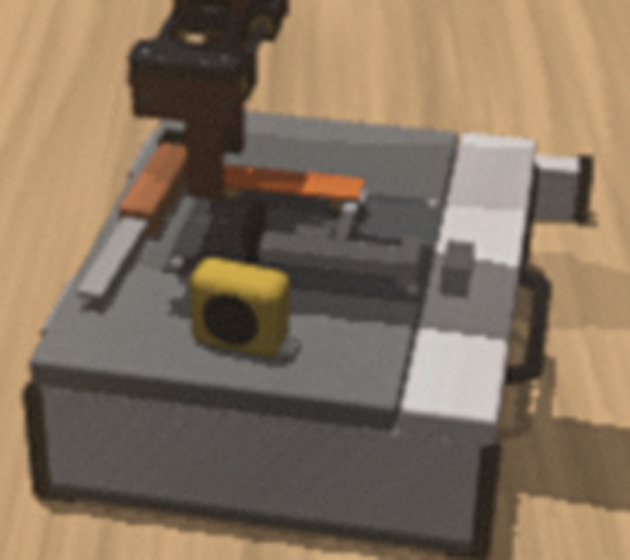

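Both fingers line up: the left tip is over the catch and the right tip is behind the thumb-piece. I'll go down to just above the catch, then press.

```bash
python3 -m pendant '[[[0.16,-0.014,-0.01,0,0.24],[0,0,0,0,0.24],[0,0,0,0,0.24],[0,0,0,0,0.24]]]'
python3 go.py 0.060 -0.001 0.1255; python3 -m pendant '[[[0.06,0,0,0,0.24],[0,0,0,0,0.24],[0,0,0,0,0.24],[0,0,0,0,0.24]]]'; python3 go.py 0.060 -0.001 0.1255
```

```text
t: 3.48
eef_pos: [0.6442, -0.0806, 0.1473]
tcp_rot: [0.133, 1.565, -0.132]
ft_force: [-0.3, 0.9, -1.0]
grip_width: 0.0547
t 3.4833 shift/0.1 [ 0.138 -0.003 -0.011] turn 0.001 tilt [-1.      0.0011  0.0022] case xy [np.float64(0.061), np.float64(-0.0007)] tipz 0.1393 F [-0.33  0.85 -1.  ] w 0.05465786388605551
t: 3.82
eef_pos: [0.6454, -0.0805, 0.1425]
tcp_rot: [0.133, 1.562, -0.131]
ft_force: [-0.3, -0.1, 0.7]
grip_width: 0.0542
t 3.8167 shift/0.1 [ 0.09  -0.005 -0.022] turn 0.0011 tilt [-1.      0.0014  0.0046] case xy [np.float64(0.0622), np.float64(-0.0005)] tipz 0.1345 F [-0.34 -0.14  0.67] w 0.05421457250300492
```

```bash
python3 -m pendant '[[[0.05,0,-0.01,0,0.24],[0,0,0,0,0.24],[0,0,0,0,0.24]]]'
python3 go.py 0.060 -0.001 0.1255; python3 -m pendant '[[[0.045,0,0,0,0.24],[0.01,0,0,0,0.24],[0,0,0,0,0.24],[0,0,0,0,0.24]]]'; python3 go.py 0.060 -0.001 0.1255
```

```text
t: 4.07
eef_pos: [0.6455, -0.0805, 0.1384]
tcp_rot: [0.133, 1.559, -0.131]
ft_force: [-0.6, -0.4, 2.3]
grip_width: 0.0546
t 4.0667 shift/0.1 [ 0.049 -0.005 -0.023] turn 0.0011 tilt [-1.      0.0017  0.0072] case xy [np.float64(0.0622), np.float64(-0.0005)] tipz 0.1304 F [-0.57 -0.36  2.28] w 0.05458762401714681
t: 4.4
eef_pos: [0.6456, -0.0806, 0.1334]
tcp_rot: [0.133, 1.559, -0.131]
ft_force: [-0.7, 0.6, 4.0]
grip_width: 0.0544
t 4.4 shift/0.1 [-0.001 -0.005 -0.024] turn 0.001 tilt [-1.      0.002   0.0076] case xy [np.float64(0.0624), np.float64(-0.0005)] tipz 0.1254 F [-0.73  0.56  3.99] w 0.054395550887102004
```

The catch is pressed about 7.5 mm at around 4 N, which fits the spring. Now I push towards the front (tool -z), watching tip height and force.

```bash
python3 -m pendant '[[[0,0,-0.07,0,0.24],[0,0,-0.07,0,0.24],[0,0,0,0,0.24]]]'
python3 go.py 0.006 -0.001 0.1255; python3 -m pendant '[[[0,0,-0.05,0,0.24],[0,0,-0.05,0,0.24],[0,0,-0.05,0,0.24],[0,0,0,0,0.24]]]'; python3 go.py 0.006 -0.001 0.1255
```

```text
t: 4.65
eef_pos: [0.6342, -0.0784, 0.1349]
tcp_rot: [0.132, 1.551, -0.131]
ft_force: [-1.0, 0.1, 4.2]
grip_width: 0.0546
t 4.65 shift/0.1 [ 0.007 -0.006 -0.448] turn 0.0013 tilt [-0.9999  0.0022  0.0155] case xy [np.float64(0.0508), np.float64(-0.0003)] tipz 0.1269 F [-0.96  0.11  4.19] w 0.05458452109865297
t: 4.98
eef_pos: [0.6211, -0.076, 0.1361]
tcp_rot: [0.132, 1.543, -0.131]
ft_force: [-0.2, 0.1, 4.3]
grip_width: 0.0543
t 4.9833 shift/0.1 [ 0.019 -0.008 -0.315] turn 0.0014 tilt [-0.9997  0.0025  0.0241] case xy [np.float64(0.0375), np.float64(-0.0002)] tipz 0.1281 F [-0.19  0.07  4.29] w 0.054311845393941786
```

The tips rose to 0.128, so the catch is only about 5 mm down, and the sideways force shows no clear bolt contact yet. I'll press back to about 7.5 mm and look.

```bash
python3 -m pendant '[[[0.025,0,0,0,0.24],[0.01,0,0,0,0.24],[0,0,0,0,0.24]]]'
python3 go.py 0.006 -0.001 0.1255; 
python3 - <<'E'
from h import *
snap('wrist','wrist3'); snap('side','side3')
b=cv2.imread('pics/side3.png')[130:290,205:385]
cv2.imwrite('pics/side3c.png',cv2.resize(b,None,fx=3.5,fy=3.5,interpolation=cv2.INTER_CUBIC))
E
```

```text
t: 5.23
eef_pos: [0.6211, -0.076, 0.1331]
tcp_rot: [0.132, 1.542, -0.131]
ft_force: [1.1, -0.5, 3.6]
grip_width: 0.0545
t 5.2333 shift/0.1 [-0.011 -0.007 -0.314] turn 0.0012 tilt [-0.9997  0.0029  0.025 ] case xy [np.float64(0.0374), np.float64(-0.0002)] tipz 0.1251 F [ 1.07 -0.5   3.64] w 0.05447117811332486
```

View pics/wrist3.png

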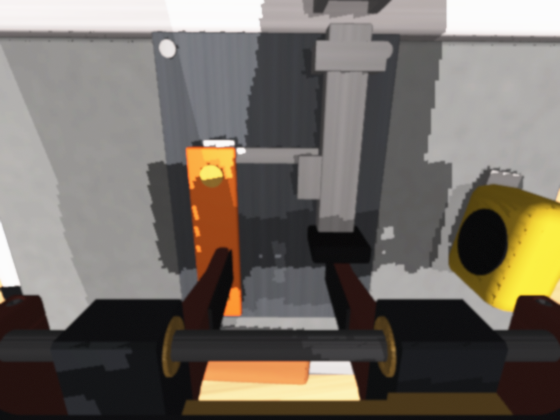

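View pics/side3c.png

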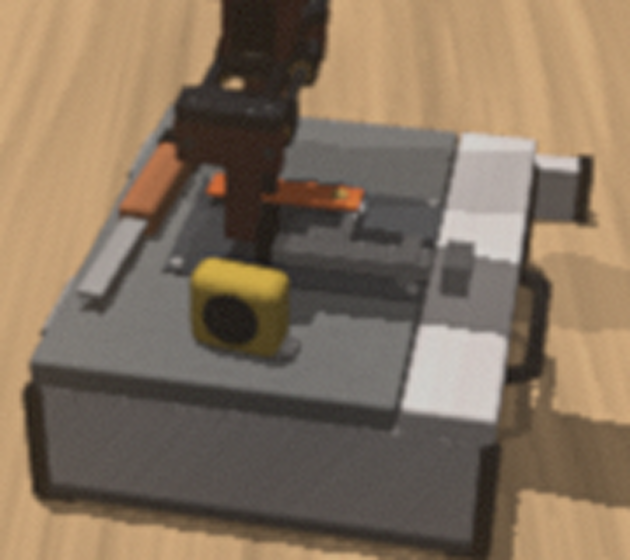

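The right fingertip is just at the thumb-piece, which is still near its start position, and the catch is down about 8 mm. I'll keep pushing with a slight downward bias.

```bash
python3 -m pendant '[[[0.004,0,-0.05,0,0.24],[0.005,0,-0.05,0,0.24],[0,0,0,0,0.24]]]'
python3 go.py 0.006 -0.001 0.1255; python3 -m pendant '[[[0.006,0,-0.05,0,0.24],[0.006,0,-0.05,0,0.24],[0,0,0,0,0.24]]]'; python3 go.py 0.006 -0.001 0.1255
```

```text
t: 5.58
eef_pos: [0.6148, -0.0748, 0.1333]
tcp_rot: [0.132, 1.533, -0.131]
ft_force: [-0.2, 0.2, 5.0]
grip_width: 0.0545
t 5.5833 shift/0.1 [-0.01  -0.009 -0.25 ] turn 0.0012 tilt [-0.9994  0.0031  0.0332] case xy [np.float64(0.031), np.float64(-0.0001)] tipz 0.1253 F [-0.22  0.22  5.  ] w 0.05451446652272389
t: 5.83
eef_pos: [0.6081, -0.0736, 0.1334]
tcp_rot: [0.131, 1.525, -0.131]
ft_force: [-1.2, 1.2, 4.3]
grip_width: 0.0545
t 5.8333 shift/0.1 [-0.008 -0.009 -0.182] turn 0.0011 tilt [-0.9991  0.0033  0.0412] case xy [np.float64(0.0243), np.float64(-0.0)] tipz 0.1254 F [-1.24  1.22  4.28] w 0.05448760061722638
```

```bash
python3 -m pendant '[[[0.008,0,-0.07,0,0.24],[0.008,0,-0.07,0,0.24],[0,0,0,0,0.24]]]'
python3 go.py 0.006 -0.001 0.1255
python3 - <<'E'
from h import *
snap('wrist','wrist4')
E
```

```text
t: 6.08
eef_pos: [0.5977, -0.0718, 0.1332]
tcp_rot: [0.131, 1.516, -0.132]
ft_force: [-1.0, 0.0, 4.7]
grip_width: 0.0544
t 6.0833 shift/0.1 [-0.007 -0.01  -0.077] turn 0.0009 tilt [-0.9987  0.0039  0.0502] case xy [np.float64(0.0137), np.float64(0.0001)] tipz 0.1252 F [-0.97  0.03  4.7 ] w 0.054430233349146054
```

View pics/wrist4.png

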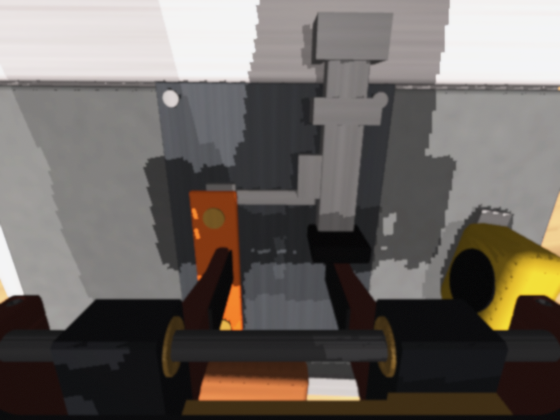

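The bolt is sliding with the finger: its lug is passing the tooth and its nose is at the keeper. I'll estimate the travel.

```bash
cat > thumb.py <<'E'
import sys; from h import *
n=sys.argv[1]; w=load(n)
C=[.5842,-.0705];yaw=-.17
g=lambda p:np.array([C[0]+np.cos(yaw)*p[0]-np.sin(yaw)*p[1],C[1]+np.sin(yaw)*p[0]+np.cos(yaw)*p[1],p[2]])
for p in [(-.085,-.062,.113),(-.084,-.17,.11),(-.084,.0,.11)]: print('ref',p,np.round(proj(w,g(p)),1))
for t in [0,.006,.015,.02,.025,.03,.035,.04,.044]: print(t,np.round([*proj(w,g((.04-t,.019,.147))),*proj(w,g((.03-t,.034,.147)))],1))
a=cv2.imread('pics/'+n+'.png')[60:300,150:420]; cv2.imwrite('pics/'+n+'c.png',cv2.resize(a,None,fx=2.4,fy=2.4,interpolation=cv2.INTER_CUBIC))
E
for n in wrist3 wrist4; do python3 thumb.py $n; done
```

```text
ref (-0.085, -0.062, 0.113) [154.4  30.9]
ref (-0.084, -0.17, 0.11) [-58.3  34.2]
ref (-0.084, 0.0, 0.11) [280.1  34.8]
0 [316.4 288.6 346.5 271.7]
0.006 [316.9 278.6 347.4 261.3]
0.015 [317.6 263.  348.7 245.1]
0.02 [318.  254.2 349.5 235.8]
0.025 [318.5 245.1 350.3 226.3]
0.03 [318.9 235.8 351.1 216.6]
0.035 [319.4 226.3 351.9 206.7]
0.04 [319.8 216.6 352.8 196.6]
0.044 [320.2 208.7 353.5 188.3]
ref (-0.085, -0.062, 0.113) [157.9  81.8]
ref (-0.084, -0.17, 0.11) [-48.  84.]
ref (-0.084, 0.0, 0.11) [279.4  84.3]
0 [314.  325.6 342.5 310.6]
0.006 [314.4 316.7 343.4 301.4]
0.015 [315.1 303.  344.7 287. ]
0.02 [315.5 295.1 345.4 278.8]
0.025 [316.  287.  346.2 270.3]
0.03 [316.4 278.8 347.  261.7]
0.035 [316.8 270.4 347.8 252.9]
0.04 [317.2 261.7 348.6 243.9]
0.044 [317.6 254.7 349.2 236.5]
```

View pics/wrist4c.png

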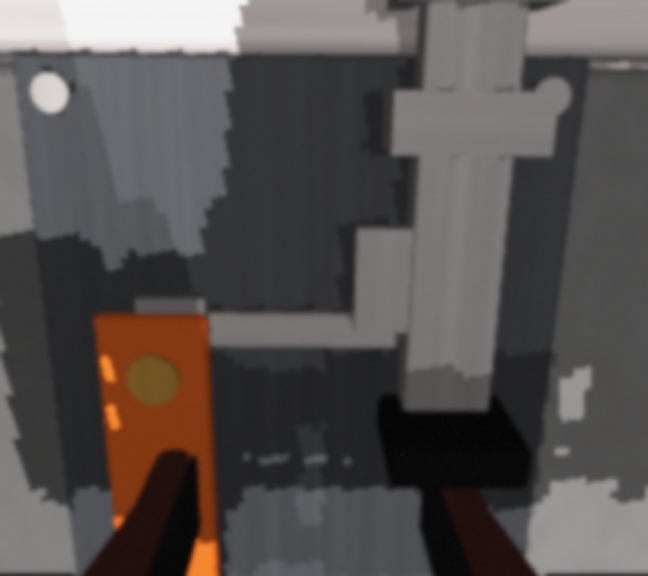

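The thumb-piece's rear edge at row 262 gives about 39–40 mm of travel, so 4–5 mm remain. I'll finish in small steps and watch for the end stop.

```bash
python3 -m pendant '[[[0.004,0,-0.04,0,0.24],[0,0,0,0,0.24]]]'
python3 go.py 0.006 -0.001 0.1255; python3 -m pendant '[[[0.004,0,-0.04,0,0.24],[0,0,0,0,0.24]]]'; python3 go.py 0.006 -0.001 0.1255
```

```text
t: 6.3
eef_pos: [0.5945, -0.0712, 0.1331]
tcp_rot: [0.131, 1.514, -0.132]
ft_force: [-0.8, 1.4, 4.6]
grip_width: 0.0545
t 6.3 shift/0.1 [-0.006 -0.011 -0.044] turn 0.001 tilt [-0.9986  0.004   0.0524] case xy [np.float64(0.0105), np.float64(0.0001)] tipz 0.1251 F [-0.75  1.44  4.6 ] w 0.05446761764801534
t: 6.47
eef_pos: [0.592, -0.0707, 0.1332]
tcp_rot: [0.131, 1.51, -0.132]
ft_force: [1.4, -0.1, 4.4]
grip_width: 0.0545
t 6.4667 shift/0.1 [-0.004 -0.011 -0.019] turn 0.0006 tilt [-0.9984  0.0042  0.0564] case xy [np.float64(0.0079), np.float64(0.0001)] tipz 0.1252 F [ 1.35 -0.11  4.4 ] w 0.05447656673654782
```

```bash
python3 -m pendant '[[[0.004,0,-0.04,0,0.24],[0,0,-0.03,0,0.24]]]'
python3 go.py 0.006 -0.001 0.1255; python3 -m pendant '[[[0.004,0,-0.04,0,0.24],[0,0,-0.04,0,0.24]]]'; python3 go.py 0.006 -0.001 0.1255
python3 - <<'E'
from h import *
snap('wrist','wrist5')
E
python3 thumb.py wrist5
```

```text
t: 6.63
eef_pos: [0.5917, -0.0707, 0.134]
tcp_rot: [0.131, 1.495, -0.134]
ft_force: [13.1, -0.8, -6.0]
grip_width: 0.0544
t 6.6333 shift/0.1 [ 0.004 -0.011 -0.016] turn -0.0004 tilt [-0.9974  0.0043  0.0716] case xy [np.float64(0.0076), np.float64(0.0001)] tipz 0.126 F [13.12 -0.78 -5.99] w 0.05437444809590857
t: 6.8
eef_pos: [0.5917, -0.0707, 0.1345]
tcp_rot: [0.131, 1.477, -0.137]
ft_force: [16.5, -3.1, -6.4]
grip_width: 0.0545
t 6.8 shift/0.1 [ 0.008 -0.011 -0.017] turn -0.0019 tilt [-0.996   0.0042  0.0892] case xy [np.float64(0.0076), np.float64(0.0001)] tipz 0.1265 F [16.53 -3.14 -6.43] w 0.05454886058591874
ref (-0.085, -0.062, 0.113) [156.9  93.6]
ref (-0.084, -0.17, 0.11) [-49.1  96.3]
ref (-0.084, 0.0, 0.11) [278.6  95. ]
0 [313.3 331.7 341.1 317.7]
0.006 [313.7 323.5 341.9 309. ]
0.015 [314.4 310.6 343.2 295.5]
0.02 [314.7 303.2 344.  287.8]
0.025 [315.1 295.7 344.7 279.9]
0.03 [315.5 288.  345.5 271.8]
0.035 [316.  280.  346.3 263.5]
0.04 [316.4 271.9 347.1 254.9]
0.044 [316.7 265.3 347.8 248. ]
```

View pics/wrist5c.png

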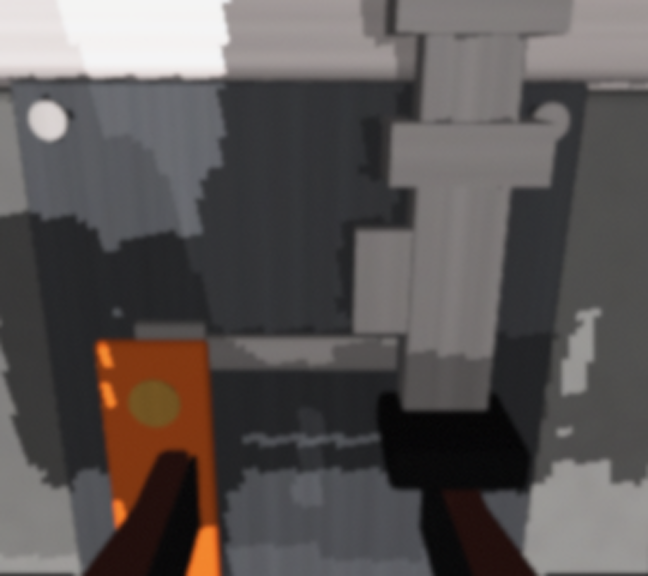

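It's at the end stop: force rose to 16 N with no further motion, the lug is fully past the tooth, and the image gives about 44 mm. I'll back off a little and then lift straight up.

```bash
python3 -m pendant '[[[0,0,0.05,0,0.24],[0,0,0.03,0,0.24],[-0.1,0,0.01,0,0.24],[-0.1,0,0.01,0,0.24],[-0.15,0,0.015,0,0.24],[-0.2,0,0.02,0,0.24],[-0.2,0,0.02,0,0.24],[-0.2,0,0.02,0,0.24],[0,0,0,0,0.24],[0,0,0,0,0.24],[0,0,0,0,0.24]]]'
python3 go.py 0.0 0 0.22
python3 - <<'E'
from h import *
for n in ['scene','side','wrist']: snap(n,n+'6')
b=cv2.imread('pics/side6.png')[130:290,205:385]
cv2.imwrite('pics/side6c.png',cv2.resize(b,None,fx=3.5,fy=3.5,interpolation=cv2.INTER_CUBIC))
E
python3 thumb.py wrist6
```

```text
t: 7.77
eef_pos: [0.589, -0.0717, 0.2313]
tcp_rot: [0.131, 1.504, -0.137]
ft_force: [-0.6, 0.1, 0.5]
grip_width: 0.0545
t 7.7667 shift/0.1 [ 0.03   0.013 -0.053] turn -0.0017 tilt [-0.998   0.0014  0.0626] case xy [np.float64(0.0051), np.float64(-0.0013)] tipz 0.2233 F [-0.6   0.05  0.48] w 0.05452554615366155
ref (-0.085, -0.062, 0.113) [204.4  98.1]
ref (-0.084, -0.17, 0.11) [74.5 99.8]
ref (-0.084, 0.0, 0.11) [280.4  99.1]
0 [303.  253.7 321.  243.2]
0.006 [303.2 247.4 321.4 236.8]
0.015 [303.5 237.9 321.9 227. ]
0.02 [303.6 232.5 322.2 221.4]
0.025 [303.8 227.  322.5 215.8]
0.03 [303.9 221.5 322.8 210. ]
0.035 [304.1 215.8 323.1 204.2]
0.04 [304.3 210.1 323.4 198.4]
0.044 [304.4 205.5 323.6 193.6]
```

View pics/wrist6.png

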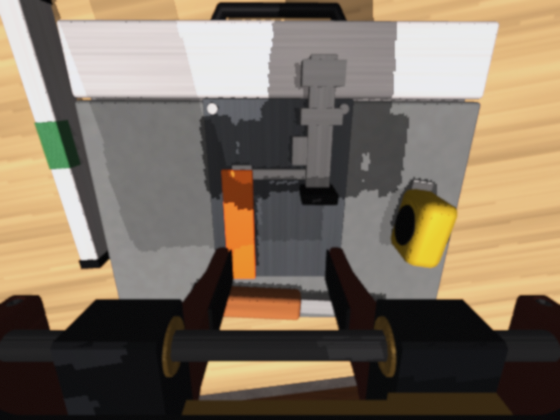

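View pics/side6c.png

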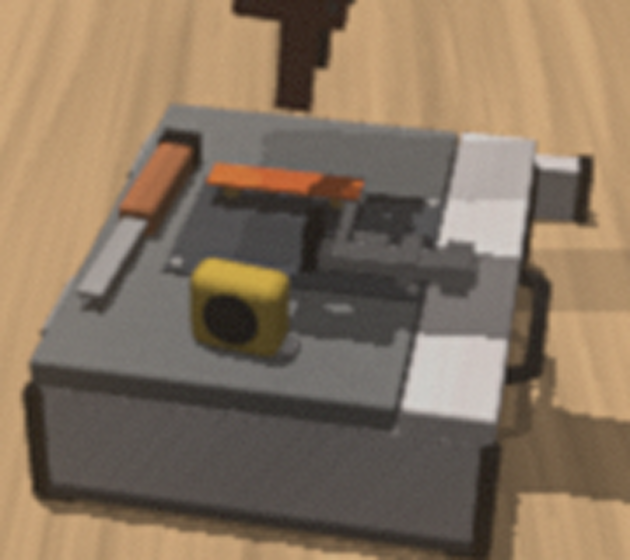

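The bolt is in the keeper: the thumb-piece's rear edge is at row 203, about 44 mm of travel. The catch's far edge in the side view is back at row 176.6 (176.8 at the start), so it is fully up. The chisel, tape and level haven't moved, and the gripper is well clear.

```bash
python3 -c "
from plant import hand_in,status
print(status.observe()['ft_force'],hand_in())"
```

```text
the job is handed in; nothing more can be done
[0.52934331 0.48607967 0.07496263] None
```

The case is bolted shut and the job is handed in, after about 8 s of robot time.

- **What I did:** One fingertip held the catch about 7–8 mm down while the other pushed the thumb-piece forward. I stopped when it hit the end stop, where the sideways force rose to about 16 N with no further motion. Then I backed off slightly and lifted straight up to about 0.22 m.
- **Last checks:** The bolt's nose is in the keeper, with travel measured at about 44 mm in the wrist image. The lug is past the catch's tooth. The catch is back at its starting height in the side view. The chisel, tape measure and spirit level look unmoved, and the contact force is near zero.
- **What disagreed:**
  - Early in the push, before clear bolt contact, the catch rose to only about 5 mm down. I pressed it back to about 8 mm before going on.
  - The tool tilted by up to about 5° while pushing, with no visible effect.
  - The wrist camera and the fixed cameras differed by about 2 mm sideways, about the stated calibration accuracy.

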